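Snap the bowl lid shut all round its rim

ROBOT

A 6-joint arm with a two-finger parallel gripper is mounted at the origin on the work surface. World frame = base frame: x ahead of the robot, y to its left, z up, the work surface at z = 0. Lengths are in mm, angles in rad, forces in N, time in s.
With the tool pointing down it reaches from about 275 to 875 mm from the base axis. Payload 12.5 kg.
Tool frame: the origin (TCP) lies at the very end of the fingers, on their centre line; the grasp point (between the pads) lies 19 mm behind it (ctrl.grip_depth is the distance from the TCP to the grasp point, in mm); z points along the fingers, y is the direction in which the jaws open and shut (so a half turn about z gives the same grasp; the last joint's range is limited). The gripper opens to 85 mm and grips with 20 to 120 N. Pads are 22 mm wide; open, the fingers measure 114 mm over their backs; the gripper's body (76 mm by 85 mm) begins 54 mm behind the grasp point. The pads swing forward as they close: fully open they stand 13 mm farther back than shut.
Start: joints at [1.243, 0.351, 1.652, -0, 1.139, -0.085], TCP at [132.2, 533.861, 231.29] pointing down, gripper open.
Joint ranges: [-2.75, 2.75], [-0.79, 2.1], [0.01, 2.65], [-1.57, 4.71], [0.07, 3.14], [-2.87, 2.87]. Speed limits (rad/s): [2.22, 2.22, 2.79, 3.14, 3.14, 3.14].

INTERFACE

Orientations are given as a rotation vector (axis times angle).
In Python, from rig import ctrl gives the robot as it stands.
- The arm moves only by the shell command python3 -m handwheel 'ROWS'. ROWS is JSON, a list of rows, each an object of numbers: "tx", "ty", "tz": the shift along the world's x, y, z in m; "roll": the turn about the world's z in degrees; "gripper": the gripper's target within -1 to 1 (shut at 1, half-way at 0, fully open at -1). In form: [{"tx": .., "ty": .., "tz": .., "roll": .., "gripper": ..}, ...]. A call has exactly 10 rows; each row shifts and turns the pose as measured when the row begins; what a row does not reach is not made up. A row lasts 1/12 s, in which the tool goes at most 41.7 mm and 7.16 degrees, less where a joint would pass 70% of its speed; a pose out of reach is approached as far as the arm can. A call is refused whole if a number of a shift passes 0.0417 or a number of a turn 7.16, either way. A call with a gripper value outside its range is refused whole. The fingers move at their own pace and stop on an object; the grip force is fixed at half the most. Time passes only in rows, so rows that do not move let the fingers close, or fill a call up. It gives the time, the measured TCP pose, the force and the opening at its end, in the units of the state.
- ctrl.sense(): the state, without advancing time (a new reading comes with each control period).
- ctrl.read_camera(name): name is "side" or "top"; returns a dict with "pixels" (420x560x3 uint8, red, green, blue), "z_map" (420x560 float32, mm along the optical axis (not along the pixel's ray), 0 where there is no reading), "fx", "fy", "cx", "cy" (pixels), "R" (3x3) and "t" (3): a world point X has camera coordinates R X + t. Camera axes: x right, y down, z forward; pixel columns grow to the right and rows downward; lengths in mm; the calibration is good to about 2 mm. A picture is of the moment at which its call begins.
- ctrl.sign_off(): hands the job in, once; it reports no verdict.
Trained networks look in the newest picture that a camera, given by its name, has taken for a name from the list of things; names that differ only in an ending like _2 or _b are one class to them, and where a whole thing is asked for, a point or a joint stands for the part that bears it (a point fixed in the world has none). Each returns a list of dicts, best first, with "conf" (0 to 1); they miss things now and then, are a little off and sometimes report something else, mostly with a low value. They report only what shows in the picture. A call takes as long as a camera call.
- ctrl.spot_in(camera, target): "location" ([x, y, z] in mm, in world coordinates, good to about 4 mm: the middle of the surface that is visible of it).
The state is a dict: "t": time; "joint_positions": joint angles; "qd": joint speeds; "joint_torque": joint torques, N m; "tool_pos": TCP position; "orientation": TCP orientation; "force": force on the tool from outside, world axes, zero at the start; "ft_torque": the same for the moment, N m; "finger_gap": opening from 0.0 (shut) to 1.0 (fully open).
Only numpy, scipy, OpenCV 4.12 (cv2) and the standard library are available. Lean on these libraries where they do the work, as an engineer would, in place of code of your own. Each camera call takes 0.05 s, during which the arm holds its last target. There are 200 camera calls.

TASK

The clip-on lid of the yellow bowl on the turntable is on but not closed: all four sections of its rim still stand up. Press down around the rim with the fingertips until every section has snapped fully shut. Only press: do not lift or tip the bowl, leave it standing in the middle part of the turntable, and leave the jars, the funnel and the spoon where they are.

Things in the scene. Friction and masses are not known exactly. Their poses are not given: they have to be found in the camera images.
- bowl: round yellow plastic bowl with a plastic clip-on lid (white middle, green rim), loose (about 0.4 kg) on the turntable; foot 114 mm across, lid 136 mm across. Origin: centre of its underside, z up; any yaw. The lid's rim is cut into four equal separate sections, each a quarter ring 40 to 67 mm from the axis, with a small gap to the next
- lid_middle (a point): centre of the lid's recessed flat middle (80 mm across), 54 mm above the bowl's underside. An open rim section has its flat top 66.5 mm above the bowl's underside (pad top 68.5 mm), a shut one 59.5 mm (pad top 61.5 mm)
- pad_a (a point): centre of the top of the round thumb pad (20 mm across, 2 mm high) in the middle of rim section a, 54 mm from the bowl's axis on the bowl's own +x side; the point to press straight down; it goes down 7 mm with the section
- section_a (a joint): how far rim section a is pressed down, in m: 0 = standing up open, 0.007 = snapped shut against its stop. Open, it resists with about 6 N at first, gives way past half of its travel, snaps down and stays; let go earlier, it springs up again
- pad_b (a point): centre of the top of the round thumb pad (20 mm across, 2 mm high) in the middle of rim section b, 54 mm from the bowl's axis on the bowl's own +y side; the point to press straight down; it goes down 7 mm with the section
- section_b (a joint): how far rim section b is pressed down, in m: 0 = standing up open, 0.007 = snapped shut against its stop. Open, it resists with about 6 N at first, gives way past half of its travel, snaps down and stays; let go earlier, it springs up again
- pad_c (a point): centre of the top of the round thumb pad (20 mm across, 2 mm high) in the middle of rim section c, 54 mm from the bowl's axis on the bowl's own -x side; the point to press straight down; it goes down 7 mm with the section
- section_c (a joint): how far rim section c is pressed down, in m: 0 = standing up open, 0.007 = snapped shut against its stop. Open, it resists with about 6 N at first, gives way past half of its travel, snaps down and stays; let go earlier, it springs up again
- pad_d (a point): centre of the top of the round thumb pad (20 mm across, 2 mm high) in the middle of rim section d, 54 mm from the bowl's axis on the bowl's own -y side; the point to press straight down; it goes down 7 mm with the section
- section_d (a joint): how far rim section d is pressed down, in m: 0 = standing up open, 0.007 = snapped shut against its stop. Open, it resists with about 6 N at first, gives way past half of its travel, snaps down and stays; let go earlier, it springs up again
- turntable: foot of the clear acrylic turntable, fixed to the shelf; origin on the shelf at the turntable's axis. Its disc is 200 mm across, turns freely about the vertical, top 22 mm above the shelf; the bowl stands within 15 mm of its middle
- jar_1: empty glass baby food jar with green lid, 54 mm across, 70 mm high, upright, bystander; origin at the centre of its underside
- jar_2: another such jar, bystander
- funnel: stainless steel funnel standing mouth down, 72 mm across, 66 mm high, bystander; origin at the centre of its mouth on the shelf
- spoon: pink feeding spoon, 140 mm long, lying on the shelf, bystander; long axis x

How it is judged (in metres and radians):
At the end, for the whole second after the job is handed in: all four rim sections are pressed down at least 5.5 of their 7 mm; the bowl stands at rest, upright within 0.06 rad, on the turntable with its axis within 40 mm of the turntable's; jars, funnel and spoon within 30 mm of where they began (value of joint each of section_a, section_b, section_c, section_d above 0.0055 m and angle between bowl's own z axis and vertical below 0.06 rad and height (world z) of bowl between 0.017 and 0.027 m and horizontal distance between bowl and turntable below 0.04 m and linear speed of bowl below 0.02 m/s and distance of each of jar_1, jar_2, funnel, spoon from where it was at the start of the episode below 0.03 m); the robot touches nothing.
It fails at once if the bowl is lifted (more than 10 mm) off the turntable (height (world z) of bowl above 0.032 m).
It fails at once if the bowl is tipped by more than 0.2 rad (angle between bowl's own z axis and vertical above 0.2 rad).
It fails at once if a jar, the funnel or the spoon is moved or lifted by more than 30 mm (distance of any of jar_1, jar_2, funnel, spoon from where it was at the start of the episode above 0.03 m).
It also fails if it takes over 45 s, if anything falls off the work surface, if the arm or the gripper's body presses on something with over 40 N, if the wrist force passes 120 N, or if a joint passes its speed limit or range.

## Working session

There is one attempt and no reset: what is moved stays moved. The work goes in short steps, Python scripts to look and compute and a shell command to move; the robot and the scene stay as the last step left them, time stands still between calls to the robot, and variables do not carry over. Pictures are saved under pics/ and viewed, about 8 in all and at most 12, crops included, and the job is handed in when it is done.

```bash
mkdir -p pics; cat > h.py <<'E'
from rig import ctrl
import numpy as np, cv2
def cloud(c):
    z=c["z_map"];v,u=np.indices(z.shape)
    P=np.stack([(u-c["cx"])/c["fx"]*z,(v-c["cy"])/c["fy"]*z,z],-1)
    return (P-np.array(c["t"]).ravel())@np.array(c["R"])
def px(c,X):
    p=np.array(c["R"])@np.array(X)+np.array(c["t"]).ravel()
    return p[0]/p[2]*c["fx"]+c["cx"],p[1]/p[2]*c["fy"]+c["cy"]
E
python3 - <<'E'
from h import *
ims=[]
for n in("top","side"):
    c=ctrl.read_camera(n);cv2.imwrite(f"pics/{n}0.png",c["pixels"][...,::-1]);np.savez(f"{n}0.npz",**c)
    for t in("bowl","lid_middle","pad_a","turntable","jar_1","funnel","spoon"):
        print(n,t,[(np.round(d["location"]).tolist(),round(d["conf"],2)) for d in ctrl.spot_in(n,t)][:6])
s=ctrl.sense();print(s["t"],s["tool_pos"],s["orientation"],s["force"],s["finger_gap"])
E
```

```text
top bowl [([610.0, -187.0, 88.0], 0.98)]
top lid_middle [([608.0, -190.0, 91.0], 0.64)]
top pad_a [([568.0, -149.0, 87.0], 0.89), ([642.0, -146.0, 90.0], 0.87), ([572.0, -223.0, 86.0], 0.84), ([649.0, -218.0, 84.0], 0.72)]
top turntable [([553.0, -147.0, 20.0], 0.64), ([571.0, -224.0, 86.0], 0.52)]
top jar_1 [([638.0, -320.0, 70.0], 0.83), ([537.0, -42.0, 69.0], 0.78)]
top funnel [([748.0, -131.0, 15.0], 0.82)]
top spoon [([568.0, -224.0, 86.0], 0.66), ([461.0, -210.0, 8.0], 0.57)]
side bowl [([608.0, -164.0, 81.0], 0.79), ([641.0, -318.0, 65.0], 0.47)]
side lid_middle [([606.0, -164.0, 78.0], 0.62)]
side pad_a [([570.0, -141.0, 90.0], 0.77), ([646.0, -144.0, 87.0], 0.65), ([648.0, -220.0, 86.0], 0.59), ([572.0, -220.0, 91.0], 0.5)]
side turntable [([579.0, -143.0, 24.0], 0.82)]
side jar_1 [([540.0, -25.0, 47.0], 0.95), ([640.0, -318.0, 67.0], 0.81), ([646.0, -220.0, 90.0], 0.53)]
side funnel [([761.0, -115.0, 18.0], 0.72), ([648.0, -219.0, 90.0], 0.66)]
side spoon [([464.0, -208.0, 13.0], 0.95), ([606.0, -164.0, 81.0], 0.51)]
0.8 [132.2017188  533.8648028  231.27499104] [-3.80463027e-01 -3.11845737e+00  2.97433500e-07] [-0.43257514 -1.03185096 -0.06457647] 0.999548357897957
```

View pics/top0.png

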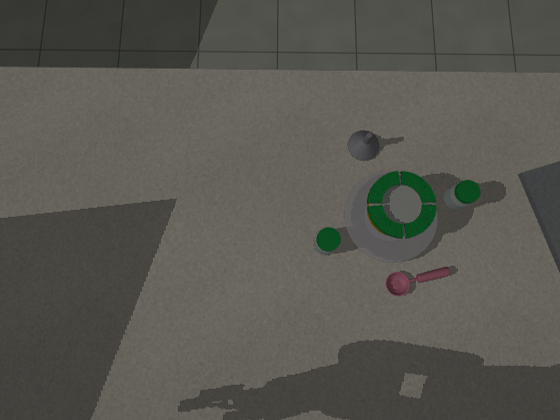

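View pics/side0.png

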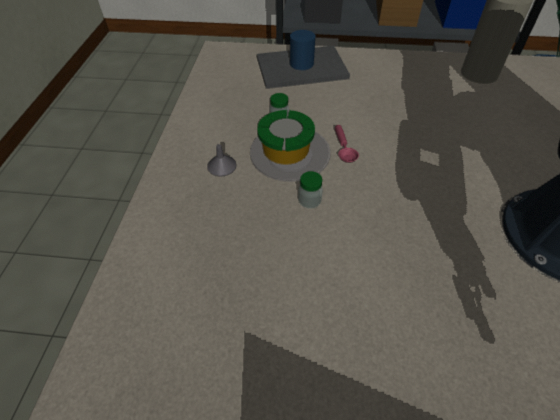

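The top view (560x420) shows the lid centred near px (402,204). Its gaps lie at about 0, 90, 180 and 270° and the pads on the diagonals. The jars are at (328,239) and (467,192), the funnel at (364,145) and the spoon at (420,280). The side view agrees. I'll refine the centre from the depth map and start the approach with the fingers shutting.

```bash
python3 - <<'E'
from h import *
for n in("top","side"):
    c=dict(np.load(f"{n}0.npz"));P=cloud(c);g=c["pixels"].astype(int)
    m=(g[...,1]>1.5*g[...,0])&(g[...,1]>60)&(abs(P[...,2]-88)<8)&(np.hypot(P[...,0]-608,P[...,1]+184)<85)
    Q=P[m];print(n,len(Q),np.percentile(Q[:,2],[5,50,95]),Q.min(0),Q.max(0))
    h=cv2.convexHull(Q[:,:2].astype(np.float32));print(cv2.minEnclosingCircle(h),Q[:,:2].mean(0))
E
python3 -m handwheel '[{"tx":0.022,"ty":-0.034,"gripper":1},{"tx":0.022,"ty":-0.034,"gripper":1},{"tx":0.022,"ty":-0.034,"gripper":1},{"tx":0.022,"ty":-0.034,"gripper":1},{"tx":0.022,"ty":-0.034,"gripper":1},{"tx":0.022,"ty":-0.034,"gripper":1},{"tx":0.022,"ty":-0.034,"gripper":1},{"tx":0.022,"ty":-0.034,"gripper":1},{"tx":0.022,"ty":-0.034,"gripper":1},{"tx":0.022,"ty":-0.034,"gripper":1}]'
```

```text
top 2250 [86.17571099 89.03857993 91.87562356] [ 540.93415864 -256.91822071   80.02150115] [ 676.29285842 -120.14856443   94.6529714 ]
((608.24755859375, -188.32699584960938), 69.0074691772461) [ 607.21340724 -186.91435014]
side 999 [86.03367879 88.22352042 90.38550199] [ 539.51161467 -257.03760056   80.23387716] [ 673.87749146 -116.47705739   93.04501733]
((604.70654296875, -186.6444091796875), 70.41423034667969) [ 605.62166663 -184.16409047]invalid input
```

```bash
python3 -m handwheel '[{"tx":0.022,"ty":-0.034,"tz":0,"roll":0,"gripper":1},{"tx":0.022,"ty":-0.034,"tz":0,"roll":0,"gripper":1},{"tx":0.022,"ty":-0.034,"tz":0,"roll":0,"gripper":1},{"tx":0.022,"ty":-0.034,"tz":0,"roll":0,"gripper":1},{"tx":0.022,"ty":-0.034,"tz":0,"roll":0,"gripper":1},{"tx":0.022,"ty":-0.034,"tz":0,"roll":0,"gripper":1},{"tx":0.022,"ty":-0.034,"tz":0,"roll":0,"gripper":1},{"tx":0.022,"ty":-0.034,"tz":0,"roll":0,"gripper":1},{"tx":0.022,"ty":-0.034,"tz":0,"roll":0,"gripper":1},{"tx":0.022,"ty":-0.034,"tz":0,"roll":0,"gripper":1}]'
```

```text
t: 1.63
tool_pos: [352.8, 185.9, 231.8]
orientation: [0.363, 3.118, 0.007]
force: [0.7, 1.7, 0.6]
finger_gap: 0.001
```

```bash
python3 -m handwheel '[{"tx":0.0215,"ty":-0.0335,"tz":-0.01,"roll":0,"gripper":1},{"tx":0.0215,"ty":-0.0335,"tz":-0.01,"roll":0,"gripper":1},{"tx":0.0215,"ty":-0.0335,"tz":-0.01,"roll":0,"gripper":1},{"tx":0.0215,"ty":-0.0335,"tz":-0.01,"roll":0,"gripper":1},{"tx":0.0215,"ty":-0.0335,"tz":-0.01,"roll":0,"gripper":1},{"tx":0.0215,"ty":-0.0335,"tz":-0.01,"roll":0,"gripper":1},{"tx":0.0215,"ty":-0.0335,"tz":-0.01,"roll":0,"gripper":1},{"tx":0.0215,"ty":-0.0335,"tz":-0.01,"roll":0,"gripper":1},{"tx":0.0215,"ty":-0.0335,"tz":-0.01,"roll":0,"gripper":1},{"tx":0.0215,"ty":-0.0335,"tz":-0.01,"roll":0,"gripper":1}]'
```

```text
t: 2.47
tool_pos: [568.9, -157.2, 134.6]
orientation: [0.366, 3.107, 0.011]
force: [0.2, 0.6, 0.8]
finger_gap: -0.002
```

```bash
python3 -m handwheel '[{"tx":0,"ty":0.005,"tz":0,"roll":0,"gripper":1},{"tx":0,"ty":0.004,"tz":-0.01,"roll":0,"gripper":1},{"tx":0,"ty":0,"tz":-0.01,"roll":0,"gripper":1},{"tx":0,"ty":0,"tz":-0.008,"roll":0,"gripper":1},{"tx":0,"ty":0,"tz":-0.005,"roll":0,"gripper":1},{"tx":0,"ty":0,"tz":-0.003,"roll":0,"gripper":1},{"tx":0,"ty":0,"tz":0,"roll":0,"gripper":1},{"tx":0,"ty":0,"tz":0,"roll":0,"gripper":1},{"tx":0,"ty":0,"tz":0,"roll":0,"gripper":1},{"tx":0,"ty":0,"tz":0,"roll":0,"gripper":1}]'
python3 - <<'E'
from h import *
c=ctrl.read_camera("side");s=ctrl.sense();print(s["tool_pos"],s["force"],px(c,s["tool_pos"]),px(c,[607,-186,76]))
cv2.imwrite("pics/s1.png",cv2.resize(c["pixels"][80:200,220:360,::-1],None,fx=5,fy=5,interpolation=cv2.INTER_CUBIC))
E
```

```text
t: 3.3
tool_pos: [569.5, -150.7, 92.3]
orientation: [0.369, 3.108, 0.011]
force: [-0.3, -0.3, -1.0]
finger_gap: 0.003
[ 569.60321782 -150.77436517   92.41990447] [-0.42950891 -0.44062918  0.49533931] (np.float64(300.2502924187115), np.float64(136.80291995518795)) (np.float64(285.46775712632024), np.float64(131.67261322153342))
```

View pics/s1.png

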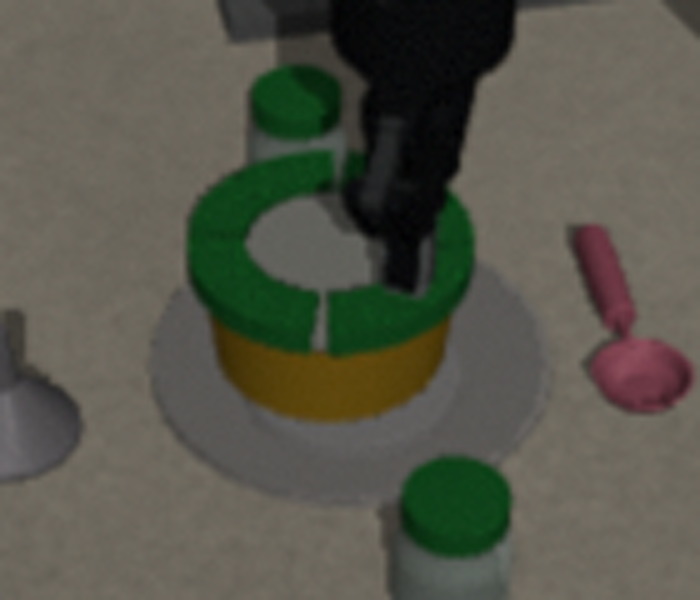

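The crop shows the shut fingertips just above the middle of the near-right section at crop px (405,285), so the aim is right. Next I press gently.

```bash
python3 -m handwheel '[{"tx":0,"ty":0.002,"tz":0,"roll":0,"gripper":1},{"tx":0,"ty":0,"tz":-0.002,"roll":0,"gripper":1},{"tx":0,"ty":0,"tz":-0.002,"roll":0,"gripper":1},{"tx":0,"ty":0,"tz":-0.002,"roll":0,"gripper":1},{"tx":0,"ty":0,"tz":-0.002,"roll":0,"gripper":1},{"tx":0,"ty":0,"tz":-0.001,"roll":0,"gripper":1},{"tx":0,"ty":0,"tz":-0.001,"roll":0,"gripper":1},{"tx":0,"ty":0,"tz":-0.001,"roll":0,"gripper":1},{"tx":0,"ty":0,"tz":0,"roll":0,"gripper":1},{"tx":0,"ty":0,"tz":0,"roll":0,"gripper":1}]'
```

```text
t: 4.18
tool_pos: [570.7, -148.4, 83.5]
orientation: [0.369, 3.105, 0.011]
force: [-0.8, -0.5, -0.2]
finger_gap: 0.002
```

```bash
python3 -m handwheel '[{"tx":0,"ty":0,"tz":-0.002,"roll":0,"gripper":1},{"tx":0,"ty":0,"tz":-0.002,"roll":0,"gripper":1},{"tx":0,"ty":0,"tz":-0.002,"roll":0,"gripper":1},{"tx":0,"ty":0,"tz":-0.002,"roll":0,"gripper":1},{"tx":0,"ty":0,"tz":-0.002,"roll":0,"gripper":1},{"tx":0,"ty":0,"tz":-0.002,"roll":0,"gripper":1},{"tx":0,"ty":0,"tz":-0.002,"roll":0,"gripper":1},{"tx":0,"ty":0,"tz":-0.002,"roll":0,"gripper":1},{"tx":0,"ty":0,"tz":-0.002,"roll":0,"gripper":1},{"tx":0,"ty":0,"tz":-0.002,"roll":0,"gripper":1}]'
```

```text
t: 5.02
tool_pos: [577.9, -146.1, 82.6]
orientation: [0.369, 3.087, 0.016]
force: [-5.7, 6.0, 23.0]
finger_gap: 0.003
```

It stopped hard at about 83 mm with 23 N, which is the shut height. The tip also crept in x, so I lift and look again.

```bash
python3 -m handwheel '[{"tx":0,"ty":0,"tz":0.004,"roll":0,"gripper":1},{"tx":0,"ty":0,"tz":0.01,"roll":0,"gripper":1},{"tx":0,"ty":0,"tz":0.02,"roll":0,"gripper":1},{"tx":-0.03,"ty":0,"tz":0.02,"roll":0,"gripper":1},{"tx":-0.04,"ty":0.02,"tz":0.02,"roll":0,"gripper":1},{"tx":-0.04,"ty":0.03,"tz":0.01,"roll":0,"gripper":1},{"tx":-0.04,"ty":0.03,"tz":0,"roll":0,"gripper":1},{"tx":-0.04,"ty":0.03,"tz":0,"roll":0,"gripper":1},{"tx":0,"ty":0,"tz":0,"roll":0,"gripper":1},{"tx":0,"ty":0,"tz":0,"roll":0,"gripper":1}]'
cat > look.py <<'E'
from h import *
import sys
ims=[]
for n in("top","side"):
    c=ctrl.read_camera(n);P=cloud(c)
    for t in("pad_a","bowl"): print(n,t,[(np.round(d["location"]).tolist(),round(d["conf"],2)) for d in ctrl.spot_in(n,t)][:5])
    g=c["pixels"].astype(int)
    m=(g[...,1]>1.5*g[...,0])&(g[...,1]>40)&(abs(P[...,2]-86)<10)&(np.hypot(P[...,0]-607,P[...,1]+186)<85)
    Q=P[m];C=(Q[:,:2].min(0)+Q[:,:2].max(0))/2;print(n,len(Q),"box centre",C,"mean",Q.mean(0))
    r=Q-[607,-186,0]
    for a,b in((-1,1),(1,1),(1,-1),(-1,-1)):
        k=(r[:,0]*a>12)&(r[:,1]*b>12);k&=abs(np.hypot(r[:,0],r[:,1])-54)<9
        print("  quad",a,b,k.sum(),np.median(Q[k,2]) if k.sum() else None)
    u,v=map(int,px(c,[607,-186,80]));ims.append(cv2.resize(c["pixels"][max(v-50,0):v+50,u-65:u+65,::-1],(390,300),interpolation=cv2.INTER_CUBIC))
cv2.imwrite(sys.argv[1],np.hstack(ims)); s=ctrl.sense();print(s["t"],s["tool_pos"],s["force"])
E
python3 look.py pics/l2.png
```

```text
t: 5.85
tool_pos: [405.2, -51.2, 165.7]
orientation: [0.372, 3.084, 0.014]
force: [0.7, 0.2, 0.7]
finger_gap: 0.003
top pad_a [([645.0, -154.0, 87.0], 0.74), ([563.0, -217.0, 88.0], 0.73), ([640.0, -231.0, 83.0], 0.61), ([571.0, -146.0, 76.0], 0.61), ([750.0, -133.0, 17.0], 0.55)]
top bowl [([610.0, -183.0, 81.0], 0.98), ([649.0, -162.0, 89.0], 0.62)]
top 2276 box centre [ 606.57331776 -189.64738448] mean [ 605.86777635 -189.27054744   87.11881249]
  quad -1 1 272 82.1576706531016
  quad 1 1 256 89.17340314521707
  quad 1 -1 271 89.23107499557027
  quad -1 -1 280 89.38045069259545
side pad_a [([650.0, -150.0, 87.0], 0.76), ([641.0, -230.0, 83.0], 0.75), ([568.0, -217.0, 86.0], 0.59), ([574.0, -141.0, 81.0], 0.55)]
side bowl [([604.0, -169.0, 74.0], 0.6)]
side 1197 box centre [ 606.32828579 -188.56782742] mean [ 606.87662604 -181.66660688   85.81132432]
  quad -1 1 138 81.43829708542515
  quad 1 1 136 88.2504663902981
  quad 1 -1 123 88.31025520559466
  quad -1 -1 119 88.08767857614797
6.15 [406.57713712 -52.29249879 164.94082511] [0.42297821 0.13192252 0.25103192]
```

View pics/l2.png

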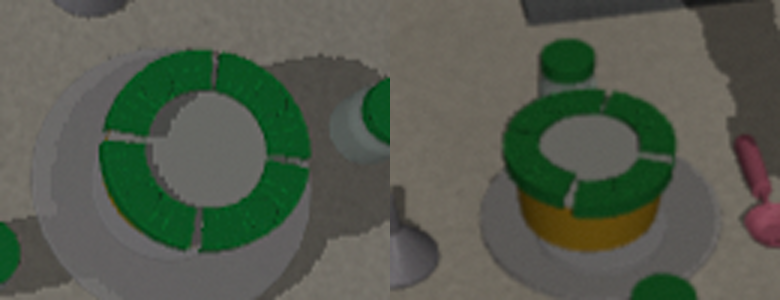

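The first section is shut: 82 mm against 89 mm for the others. The bowl turned about 6° clockwise, and the lid centre is about (606,-187). The next pad, (-,-), is at about (565,-221).

```bash
python3 -m handwheel '[{"tx":0.025,"ty":-0.027,"tz":0,"roll":0,"gripper":1},{"tx":0.025,"ty":-0.027,"tz":-0.01,"roll":0,"gripper":1},{"tx":0.025,"ty":-0.027,"tz":-0.01,"roll":0,"gripper":1},{"tx":0.025,"ty":-0.027,"tz":-0.01,"roll":0,"gripper":1},{"tx":0.025,"ty":-0.027,"tz":-0.01,"roll":0,"gripper":1},{"tx":0.02,"ty":-0.02,"tz":-0.01,"roll":0,"gripper":1},{"tx":0.01,"ty":-0.01,"tz":-0.005,"roll":0,"gripper":1},{"tx":0,"ty":0,"tz":0,"roll":0,"gripper":1},{"tx":0,"ty":0,"tz":0,"roll":0,"gripper":1},{"tx":0,"ty":0,"tz":0,"roll":0,"gripper":1}]'
```

```text
t: 6.98
tool_pos: [569.2, -230.0, 101.8]
orientation: [0.38, 3.087, 0.016]
force: [0.6, 0.7, 0.5]
finger_gap: -0.002
```

```bash
python3 -m handwheel '[{"tx":-0.004,"ty":0.008,"tz":-0.004,"roll":0,"gripper":1},{"tx":0,"ty":0,"tz":-0.004,"roll":0,"gripper":1},{"tx":0,"ty":0,"tz":-0.003,"roll":0,"gripper":1},{"tx":0,"ty":0,"tz":-0.003,"roll":0,"gripper":1},{"tx":0,"ty":0,"tz":-0.002,"roll":0,"gripper":1},{"tx":0,"ty":0,"tz":-0.002,"roll":0,"gripper":1},{"tx":0,"ty":0,"tz":-0.002,"roll":0,"gripper":1},{"tx":0,"ty":0,"tz":-0.002,"roll":0,"gripper":1},{"tx":0,"ty":0,"tz":-0.002,"roll":0,"gripper":1},{"tx":0,"ty":0,"tz":-0.001,"roll":0,"gripper":1}]'
```

```text
t: 7.82
tool_pos: [567.1, -221.5, 83.3]
orientation: [0.373, 3.076, 0.007]
force: [-0.8, -0.4, 6.0]
finger_gap: 0.001
```

```bash
python3 -m handwheel '[{"tx":0,"ty":0,"tz":-0.002,"roll":0,"gripper":1},{"tx":0,"ty":0,"tz":-0.002,"roll":0,"gripper":1},{"tx":0,"ty":0,"tz":0.005,"roll":0,"gripper":1},{"tx":0,"ty":0,"tz":0.01,"roll":0,"gripper":1},{"tx":0,"ty":0,"tz":0.015,"roll":0,"gripper":1},{"tx":0.02,"ty":-0.002,"tz":0,"roll":0,"gripper":1},{"tx":0.025,"ty":-0.002,"tz":0,"roll":0,"gripper":1},{"tx":0.015,"ty":-0.002,"tz":0,"roll":0,"gripper":1},{"tx":0.005,"ty":-0.001,"tz":0,"roll":0,"gripper":1},{"tx":0,"ty":0,"tz":0,"roll":0,"gripper":1}]'
python3 look.py pics/l3.png
```

```text
t: 8.65
tool_pos: [636.6, -230.5, 117.7]
orientation: [0.373, 3.068, 0.002]
force: [-0.0, -0.3, -0.1]
finger_gap: -0.001
top pad_a [([569.0, -149.0, 78.0], 0.94), ([646.0, -213.0, 85.0], 0.75), ([568.0, -224.0, 80.0], 0.74), ([644.0, -148.0, 89.0], 0.74)]
top bowl [([607.0, -184.0, 80.0], 0.91)]
top 2039 box centre [ 608.36136139 -187.62834623] mean [ 603.59341572 -182.11903056   85.02184256]
  quad -1 1 276 82.26405089863817
  quad 1 1 258 89.37102760664223
  quad 1 -1 212 89.33075268026647
  quad -1 -1 271 82.43265524191938
side pad_a [([573.0, -142.0, 83.0], 0.94), ([571.0, -217.0, 84.0], 0.84), ([643.0, -145.0, 88.0], 0.68), ([648.0, -221.0, 87.0], 0.52)]
side bowl [([612.0, -164.0, 77.0], 0.61)]
side 1193 box centre [ 606.72181385 -186.35106647] mean [ 607.54571974 -180.04588566   84.35265377]
  quad -1 1 140 81.41587926391321
  quad 1 1 136 88.52388213517196
  quad 1 -1 116 88.45260086417949
  quad -1 -1 120 81.28235314367606
8.95 [ 635.29647979 -230.45589927  117.61517079] [ 0.49202996 -0.14582421 -0.86494189]
```

The second section is shut (82.4) and the bowl has turned back by about 6°. The next pad is at about (645,-222).

```bash
python3 -m handwheel '[{"tx":0.008,"ty":0.007,"tz":0,"roll":0,"gripper":1},{"tx":0.001,"ty":0.001,"tz":-0.008,"roll":0,"gripper":1},{"tx":0,"ty":0,"tz":-0.006,"roll":0,"gripper":1},{"tx":0,"ty":0,"tz":-0.005,"roll":0,"gripper":1},{"tx":0,"ty":0,"tz":-0.003,"roll":0,"gripper":1},{"tx":0,"ty":0,"tz":-0.002,"roll":0,"gripper":1},{"tx":0,"ty":0,"tz":-0.002,"roll":0,"gripper":1},{"tx":0,"ty":0,"tz":-0.002,"roll":0,"gripper":1},{"tx":0,"ty":0,"tz":-0.002,"roll":0,"gripper":1},{"tx":0,"ty":0,"tz":-0.001,"roll":0,"gripper":1}]'
```

```text
t: 9.78
tool_pos: [644.2, -221.4, 83.4]
orientation: [0.375, 3.069, 0.003]
force: [-0.2, 0.7, 5.4]
finger_gap: 0.004
```

Next I finish this press, lift, and go over the (+,+) pad at about (645,-147).

```bash
python3 -m handwheel '[{"tx":0,"ty":0,"tz":-0.002,"roll":0,"gripper":1},{"tx":0,"ty":0,"tz":-0.002,"roll":0,"gripper":1},{"tx":0,"ty":0,"tz":0.005,"roll":0,"gripper":1},{"tx":0,"ty":0,"tz":0.01,"roll":0,"gripper":1},{"tx":0,"ty":0,"tz":0.015,"roll":0,"gripper":1},{"tx":0,"ty":0.02,"tz":0,"roll":0,"gripper":1},{"tx":0,"ty":0.025,"tz":0,"roll":0,"gripper":1},{"tx":0,"ty":0.018,"tz":0,"roll":0,"gripper":1},{"tx":0,"ty":0.006,"tz":0,"roll":0,"gripper":1},{"tx":0,"ty":0,"tz":0,"roll":0,"gripper":1}]'
python3 look.py pics/l4.png
```

```text
t: 10.62
tool_pos: [646.5, -152.5, 118.6]
orientation: [0.377, 3.06, -0.001]
force: [-0.2, -0.5, 0.3]
finger_gap: -0.001
top pad_a [([581.0, -134.0, 77.0], 0.74), ([629.0, -127.0, 90.0], 0.46)]
top bowl [([592.0, -131.0, 83.0], 0.61)]
top 400 box centre [ 603.12916933 -138.02415806] mean [ 595.98719736 -135.56173983   83.77045289]
  quad -1 1 160 82.22413282433982
  quad 1 1 55 88.72874811366663
  quad 1 -1 0 None
  quad -1 -1 0 None
side pad_a [([570.0, -142.0, 85.0], 0.95), ([574.0, -223.0, 80.0], 0.79), ([646.0, -145.0, 86.0], 0.58), ([633.0, -232.0, 79.0], 0.5)]
side bowl [([602.0, -161.0, 77.0], 0.61)]
side 1058 box centre [ 606.85967054 -185.7610916 ] mean [ 601.58120616 -175.66581498   82.87649825]
  quad -1 1 136 81.32726136610644
  quad 1 1 134 88.22307868986303
  quad 1 -1 49 80.97377699558517
  quad -1 -1 118 81.6004207367069
10.9167 [ 646.27147611 -154.45211962  117.92019688] [-0.08808289 -0.62281223 -1.30813917]
```

The third section is shut (81.0). The last pad is at about (645,-147).

```bash
python3 -m handwheel '[{"tx":-0.001,"ty":0.006,"tz":0,"roll":0,"gripper":1},{"tx":0,"ty":0.001,"tz":-0.008,"roll":0,"gripper":1},{"tx":0,"ty":0,"tz":-0.006,"roll":0,"gripper":1},{"tx":0,"ty":0,"tz":-0.005,"roll":0,"gripper":1},{"tx":0,"ty":0,"tz":-0.003,"roll":0,"gripper":1},{"tx":0,"ty":0,"tz":-0.002,"roll":0,"gripper":1},{"tx":0,"ty":0,"tz":-0.002,"roll":0,"gripper":1},{"tx":0,"ty":0,"tz":-0.002,"roll":0,"gripper":1},{"tx":0,"ty":0,"tz":-0.002,"roll":0,"gripper":1},{"tx":0,"ty":0,"tz":-0.001,"roll":0,"gripper":1}]'
python3 -m handwheel '[{"tx":0,"ty":0,"tz":-0.002,"roll":0,"gripper":1},{"tx":0,"ty":0,"tz":-0.002,"roll":0,"gripper":1},{"tx":0,"ty":0,"tz":0.005,"roll":0,"gripper":1},{"tx":0,"ty":0,"tz":0.015,"roll":0,"gripper":1},{"tx":0,"ty":0,"tz":0.03,"roll":0,"gripper":1},{"tx":-0.03,"ty":0.01,"tz":0.03,"roll":0,"gripper":1},{"tx":-0.035,"ty":0.02,"tz":0.01,"roll":0,"gripper":1},{"tx":-0.035,"ty":0.02,"tz":0,"roll":0,"gripper":1},{"tx":-0.035,"ty":0.02,"tz":0,"roll":0,"gripper":1},{"tx":-0.035,"ty":0.02,"tz":0,"roll":0,"gripper":1}]'
python3 -m handwheel '[{"tx":-0.035,"ty":0.02,"tz":0,"roll":0,"gripper":1},{"tx":-0.02,"ty":0.02,"tz":0,"roll":0,"gripper":1},{"tx":0,"ty":0,"tz":0,"roll":0,"gripper":1},{"tx":0,"ty":0,"tz":0,"roll":0,"gripper":1},{"tx":0,"ty":0,"tz":0,"roll":0,"gripper":1},{"tx":0,"ty":0,"tz":0,"roll":0,"gripper":1},{"tx":0,"ty":0,"tz":0,"roll":0,"gripper":1},{"tx":0,"ty":0,"tz":0,"roll":0,"gripper":1},{"tx":0,"ty":0,"tz":0,"roll":0,"gripper":1},{"tx":0,"ty":0,"tz":0,"roll":0,"gripper":1}]'
python3 look.py pics/l5.png
```

```text
t: 11.75
tool_pos: [645.1, -148.5, 83.2]
orientation: [0.384, 3.06, -0.001]
force: [-0.6, -0.4, 8.7]
finger_gap: 0.002
t: 12.58
tool_pos: [476.9, -60.9, 175.6]
orientation: [0.387, 3.046, -0.006]
force: [0.8, 0.2, -0.2]
finger_gap: 0.002
t: 13.42
tool_pos: [415.8, -18.6, 176.2]
orientation: [0.387, 3.046, -0.006]
force: [0.8, -0.1, -0.7]
finger_gap: 0.003
top pad_a [([646.0, -148.0, 84.0], 0.96), ([646.0, -221.0, 79.0], 0.95), ([566.0, -220.0, 80.0], 0.9), ([571.0, -143.0, 79.0], 0.72)]
top bowl [([607.0, -183.0, 82.0], 0.8)]
top 2246 box centre [ 608.06957556 -188.83065434] mean [ 606.57726017 -188.211478     81.93307916]
  quad -1 1 272 82.15792800722423
  quad 1 1 259 82.3995159509061
  quad 1 -1 265 82.28067735393687
  quad -1 -1 268 82.50021611670786
side pad_a [([648.0, -147.0, 82.0], 0.88), ([571.0, -218.0, 82.0], 0.78), ([572.0, -142.0, 82.0], 0.68), ([580.0, -141.0, 24.0], 0.6), ([646.0, -224.0, 82.0], 0.5)]
side bowl [([606.0, -166.0, 80.0], 0.81), ([647.0, -144.0, 81.0], 0.7)]
side 1146 box centre [ 606.8539205  -189.14091841] mean [ 605.90164779 -182.37587675   80.97517284]
  quad -1 1 135 81.46154335323133
  quad 1 1 134 81.34279081582063
  quad 1 -1 113 81.46874562318683
  quad -1 -1 120 81.43795447099367
13.7167 [415.52312201 -18.30215936 176.28691645] [-0.11950546  0.04950921 -0.02688091]
```

View pics/l5.png

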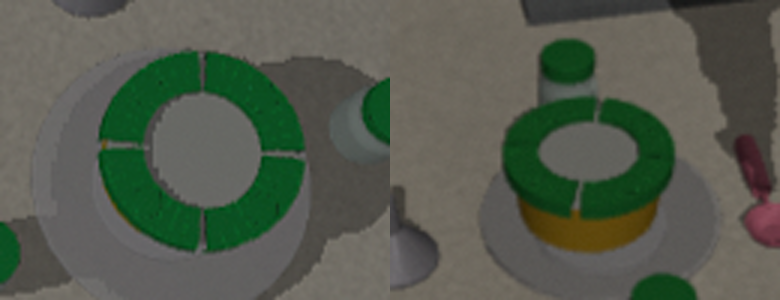

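All four sections read 82.2–82.5 mm from the top and 81.3–81.5 mm from the side, about 7 mm below open. The bowl is level and standing, and the bystanders appear unmoved. I'm handing in.

```bash
python3 -c "
from rig import ctrl
print(ctrl.sign_off())"
```

```text
the job is handed in; nothing more can be done
None
```

I pressed all four lid sections shut, one at a time, with the closed fingertips, then moved the arm clear and handed the job in at about 13.7 s. `sign_off` gives no verdict, so the result rests on my last checks.

- **Sections:** all four rims measured 82.2–82.5 mm high in the top view, against about 89 mm when open. The side view gave 81.3–81.5 mm, against about 88 mm. Both are a drop of about 7 mm, which is the full travel.
- **Bowl:** it stands upright, because all four rims are at the same height. The lid centre is near (607, -186) mm, within the few millimetres of measuring error of where it began. I did not measure its distance from the turntable's axis separately; it began within 15 mm.
- **Bystanders:** the jars, funnel and spoon looked unmoved in the last picture. I did not measure their positions again.
- **Arm:** it ended well clear, with the wrist force near zero.

**First press:** I pushed longer than needed, up to 23 N, and the tip crept about 7 mm sideways. The bowl turned about 6° on the turntable and later turned back. I shortened the other three presses.

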